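# Push a feed roller up the ramp gutter until its catch holds it

### The arm

A 7-joint arm with a two-finger parallel gripper is mounted at the origin on the work surface. World frame = base frame: x ahead of the robot, y to its left, z up, the work surface at z = 0. Lengths are in m, angles in rad, forces in N, time in s.
With the tool pointing down it reaches from about 0.35 to 0.775 m from the base axis. Payload 3.1 kg.
Tool frame: the origin (TCP) lies between the finger pads; the fingertips stand robot.nose_length ahead of it and the grasp point (between the pads) is the TCP (robot.nose_length is the distance from the TCP to the fingertips, in m); z points along the fingers, y is the line along which they close (so a half turn about z gives the same grasp; the last joint's range is limited). The gripper opens to 85 mm and grips with 20 to 120 N. Pads are 22 mm wide; open, the fingers measure 114 mm over their backs; the gripper's body (76 mm by 85 mm) begins 54 mm behind the grasp point. The pads swing forward as they close: fully open they stand 13 mm farther back than shut.
Start: joints at [1.202, 0.311, 0.014, 1.512, -0.004, 1.319, -0.027], TCP at [0.177, -0.521, 0.25] pointing down, gripper open.
Joint ranges: [-2.7, 2.7], [-0.3, 1.91], [-1.27, 1.3], [0.12, 2.57], [-1.44, 4.58], [0.2, 2.03], [-3.05, 3.05]. Speed limits (rad/s): [2.79, 2.79, 3.14, 3.14, 3.14, 3.14, 3.14].

### API

Orientations are given as a unit quaternion [w, x, y, z].
In Python, from workcell import robot, get_image, sign_off, search_frame, masks_of gives the robot as it stands.
- The arm moves only by the tool servo_tool, never from a script. Its argument "increments" is a list of rows, each a list of 3 entries, a list of its own where there are three numbers: the shift along the world's x, y, z in m, then the turn, a rotation vector about the world's x, y, z in degrees, then the opening, from -1 (shut) to 1 (fully open). A call has 1 to 8 rows; each row is the pose to reach, as a shift and turn from the pose commanded when the call began; what a row does not reach only later rows make up. A row lasts 1/8 s, in which the tool goes at most 62.5 mm and 10.7 degrees, less where a joint would pass 70% of its speed; a pose out of reach is approached as far as the arm can. A call with a gripper value outside its range is refused whole. The fingers move at their own pace and stop on an object; "force" is the grip in N (left out, the last holds). Time passes only in rows, so rows that repeat a pose let the fingers close. It gives the time, the measured TCP pose, the force, the opening and the grip force at its end, in the units of the state.
- robot.get_obs(): the state, without advancing time (a new reading comes with each control period).
- get_image(name): name is "side" or "top"; returns a dict with "img" (480x640x3 uint8, red, green, blue), "z_map" (480x640 float32, m along the optical axis (not along the pixel's ray), 0 where there is no reading), "fx", "fy", "cx", "cy" (pixels), "pose" (4x4, takes a point from camera to world coordinates). Camera axes: x right, y down, z forward; pixel columns grow to the right and rows downward; lengths in m; the calibration is good to about 2 mm. A picture is of the moment at which its call begins.
- sign_off(): hands the job in; it is judged then, once.
Trained networks look in the newest picture that a camera, given by its name, has taken for a name from the list of things; names that differ only in an ending like _2 or _b are one class to them, and where a whole thing is asked for, a point or a joint stands for the part that bears it (a point fixed in the world has none). Each returns a list of dicts, best first, with "confidence" (0 to 1); they miss things now and then, are a little off and sometimes report something else, mostly with a low value. They report only what shows in the picture. A call takes as long as a camera call. They do not tell look-alikes from the thing itself.
- search_frame(camera, target): "rect" ([left, top, width, height] in pixels, round what is visible of it).
- masks_of(camera, target): "pixels" (480x640 bool, what is visible of it) and "rect" ([left, top, width, height] in pixels, round what is visible of it).
The state is a dict: "time": time; "qpos": joint angles; "joint_vel": joint speeds; "joint_torque": joint torques, N m; "position": TCP position; "orientation": TCP orientation; "wrist_force": force on the tool from outside, world axes, zero at the start; "moment": the same for the moment, N m; "finger_gap": finger opening in m; "finger_force": force on a finger pad.
Only numpy, scipy, OpenCV 4.12 (cv2) and the standard library are available. Lean on these libraries where they do the work, as an engineer would, in place of code of your own. Each camera call takes 0.05 s, during which the arm holds its last target. There are 200 camera calls.

### The job

The bench leather splitter needs its red polyurethane-covered feed roller ready at the machine: with the fingertips, push that roller slowly up its sloped gutter, past the yellow catch and up to the rubber stop at the top, so that when you take your fingers away the catch has sprung up and keeps it from rolling back down. Only push it: don't pinch or lift it, don't press it hard, and don't shove it off to run on its own. Leave the steel roller at the bottom of its gutter and everything else where it stands.

Things in the scene. Friction and masses are not known exactly. Their poses are not given: they have to be found in the camera images.
- ramp: Sheet-metal roller ramp fixed in front of the green splitter: two parallel gutters, A and B, on one floor sloping 9.7 degrees. Origin: middle of the low end, on the floor's top, between the gutters. x runs uphill along the floor, y across, z square to the floor. 'Ramp x, y' below are in this frame. Gutter A is centred at y = +64 mm, B at y = -64 mm; the ramp ends at x = 250 mm.
- lip (a point): Middle of the ramp's low lip (top edge), which is 8 mm high and spans ramp x = 0 to 6 mm; below x = 0 there is free air over the base plate. Each gutter is 85 mm wide inside, between flanges 3 mm thick and 14 mm high.
- red_roller: The roller to push: red cover, 50 mm diameter, 80 mm long, steel shaft stubs (12 mm thick) sticking out 15 mm at each end above the flanges; 0.25 to 0.5 kg; rolls freely. Origin: its centre, 25 mm above the floor; its y axis is the roller's axis, across the gutter. Starts against the low lip of gutter A or B, centre at ramp x = 24 mm.
- steel_roller: Bare steel roller with dark grooves, same size, 0.6 kg, at the bottom of the other gutter; bystander.
- stop_a (a point): Centre of the face of gutter A's black rubber stop, ramp x = 225 mm, 25 mm above the floor; a roller just touching it has its centre at ramp x = 200 mm. The stop is sprung and gives up to 12 mm (1 N, rising to 13 N), then is solid. The plate behind it is 42 mm high; the machine, 220 mm high, begins about 85 mm beyond that.
- stop_b (a point): The same for gutter B.
- catch_a (a joint): Catch of gutter A, a sprung yellow finger 16 mm wide. 0 rad: upright, as at the start. A roller pushed uphill folds it uphill (about 1 N; 1.07 rad is flush with the floor). It springs back to 0 only once the roller's centre is beyond about ramp x = 189 mm; let go, the roller then rests against it at about x = 182 mm. It cannot fold downhill.
- catch_b (a joint): Catch of gutter B, the same.
- catch_a_tip (a point): Top of the upright catch of gutter A: in the middle of the gutter, ramp x = 162 mm, 8 mm above the floor. Fingertips 10 mm or more above the floor clear it.
- catch_b_tip (a point): Top of the upright catch of gutter B, the same.
- bush_a: Brass bearing bush, ring 28 mm across, 20 mm tall, standing on the splitter's base plate between the ramp's head and the machine; bystander.
- bush_b: Second such brass bush; bystander.
- dye_bottle: White bottle of edge dye with a blue label, 52 mm across, 115 mm tall, standing on the block; origin at its foot; bystander.
- grease_tin: Yellow round tin with a steel lid, 72 mm across, 50 mm tall; origin at its foot; bystander.
- mallet: Hammer with a wooden handle, lying on the block; bystander.
- spanner: Steel spanner lying on the block; bystander.
- ring_die: Round dark steel cutting die, a ring 84 mm across and 32 mm tall, standing flat on the block; bystander.
There are look-alikes about, which are no part of the job. There is more than one size of the red_roller; the one meant has the size given above.

How it is judged:
By the outcome, as a careful person would: the job done as asked, in the order asked, and still so for the second after the job is handed in, with the robot touching nothing.
It also fails if it takes over 42 s, if anything falls off the work surface, if the arm or the gripper's body presses on something with over 40 N, if the wrist force passes 120 N, or if a joint passes its speed limit or range.

## Working session

There is one attempt and no reset: what is moved stays moved. The work goes in short steps, Python scripts to look and compute and a tool call to move; the robot and the scene stay as the last step left them, time stands still between calls to the robot, and variables do not carry over. Pictures are saved under pics/ and viewed, at most 10 in all, crops included, and the job is handed in when it is done.

Besides the shell and the picture viewer there is one more tool, called after "Emit:" as name(argument=value, ...), one argument or row to a line, values as JSON. servo_tool: Moves the arm, as the interface text tells. Its arguments: {"type":"object","properties":{"increments":{"type":"array"},"force":{"type":"number"}},"required":["increments"]}

```bash
mkdir -p pics; cat > h.py <<'E'
import numpy as np, cv2
from workcell import robot, get_image, sign_off, search_frame, masks_of
def pts(d):
    z=d["z_map"]; v,u=np.mgrid[:480,:640]
    P=np.stack([(u-d["cx"])/d["fx"]*z,(v-d["cy"])/d["fy"]*z,z],-1)
    return P@d["pose"][:3,:3].T+d["pose"][:3,3]
def save(d,n): cv2.imwrite("pics/"+n,cv2.cvtColor(d["img"],cv2.COLOR_RGB2BGR))
E
python3 - <<'E'
from h import *
np.set_printoptions(precision=3,suppress=True)
o=robot.get_obs(); print(o["time"],o["position"],o["orientation"],o["finger_gap"],robot.nose_length)
for c in("top","side"):
    d=get_image(c); save(d,c+"0.png"); P=pts(d); print(c,d["pose"][:3,3],d["pose"][:3,2])
    for t in("red_roller","steel_roller","stop_a","catch_a","ramp","bush_a","dye_bottle","grease_tin"):
        for r in masks_of(c,t)[:4]:
            m=r["pixels"]&(d["z_map"]>0); print(t,round(r["confidence"],2),r["rect"],np.median(P[m],0),P[m].min(0),P[m].max(0))
E
```

```text
0.0 [ 0.176 -0.52   0.249] [-0.001  0.987  0.163 -0.   ] 0.08529537430922451 0.019
top [ 0.2   -0.025  1.588] [ 0.194  0.001 -0.981]
red_roller 0.81 [335.0, 290.0, 31.4, 19.3] [ 0.339 -0.087  0.034] [ 0.317 -0.127 -0.003] [ 0.365 -0.054  0.046]
red_roller 0.74 [375.2, 220.9, 15.3, 40.6] [ 0.486 -0.164  0.093] [ 0.434 -0.188  0.047] [ 0.542 -0.142  0.105]
red_roller 0.63 [420.1, 251.3, 28.5, 21.2] [ 0.444 -0.306  0.033] [ 0.416 -0.347 -0.007] [ 0.481 -0.27   0.046]
red_roller 0.6 [490.3, 286.5, 26.9, 21.2] [ 0.352 -0.471  0.078] [ 0.33  -0.503 -0.004] [ 0.38  -0.454  0.119]
steel_roller 0.65 [374.3, 170.5, 20.7, 43.1] [ 0.61  -0.168  0.092] [ 0.56  -0.198 -0.001] [ 0.686 -0.144  0.106]
steel_roller 0.18 [292.0, 167.9, 102.3, 91.5] [ 0.555 -0.044  0.07 ] [ 0.441 -0.189 -0.005] [0.702 0.064 0.136]
stop_a 0.76 [290.6, 168.5, 102.0, 93.6] [ 0.554 -0.044  0.07 ] [ 0.44  -0.196 -0.005] [0.702 0.068 0.136]
stop_a 0.5 [459.9, 208.5, 19.6, 68.0] [ 0.513 -0.398  0.006] [ 0.417 -0.419 -0.006] [ 0.595 -0.373  0.019]
ramp 0.87 [293.8, 164.9, 97.8, 97.2] [ 0.555 -0.045  0.07 ] [ 0.44  -0.189  0.002
[... 784 characters left out ...]
17  0.035] [ 0.413 -0.349 -0.006] [ 0.473 -0.261  0.046]
steel_roller 0.82 [351.8, 266.6, 41.0, 19.9] [ 0.613 -0.183  0.093] [ 0.564 -0.198  0.012] [ 0.669 -0.134  0.106]
stop_a 0.81 [301.1, 201.7, 89.3, 93.8] [ 0.554 -0.038  0.074] [ 0.439 -0.197  0.009] [0.684 0.172 0.137]
catch_a 0.63 [298.8, 204.5, 87.5, 88.6] [ 0.552 -0.039  0.074] [ 0.438 -0.197  0.008] [0.686 0.178 0.137]
ramp 0.8 [299.0, 204.3, 87.5, 90.1] [ 0.552 -0.036  0.074] [ 0.439 -0.195  0.01 ] [0.686 0.172 0.137]
bush_a 0.65 [297.3, 204.0, 93.2, 89.2] [ 0.553 -0.039  0.074] [ 0.438 -0.197  0.009] [0.686 0.157 0.137]
grease_tin 0.63 [297.8, 406.5, 31.5, 39.9] [ 0.444 -0.538  0.049] [ 0.408 -0.564 -0.006] [ 0.48  -0.471  0.058]
```

```bash
python3 - <<'E'
import cv2,numpy as np
a=cv2.imread("pics/top0.png")[120:320,270:530]; b=cv2.imread("pics/side0.png")[150:380,230:420]
cv2.imwrite("pics/topc.png",cv2.resize(a,None,fx=3,fy=3,interpolation=2)[:600,:780])
cv2.imwrite("pics/sidec.png",cv2.resize(b,None,fx=2.6,fy=2.6,interpolation=2))
E
```

```text
(no output)
```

View pics/topc.png

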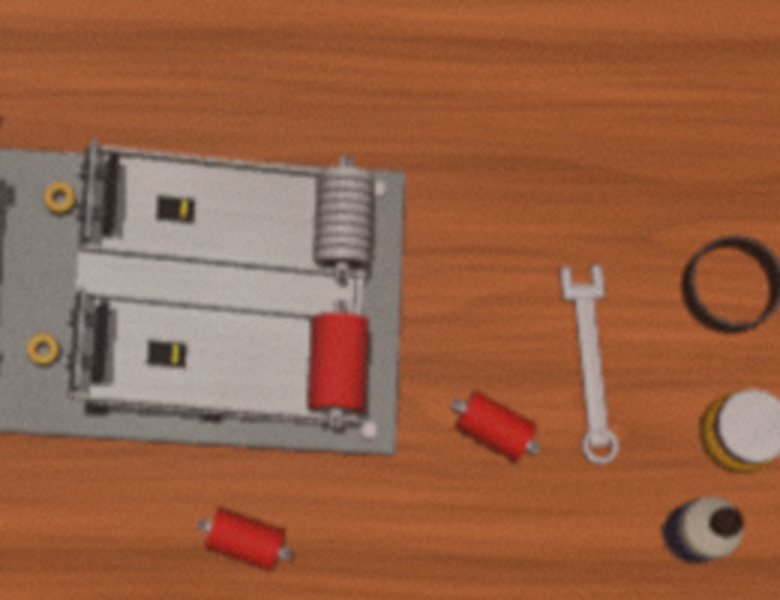

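View pics/sidec.png

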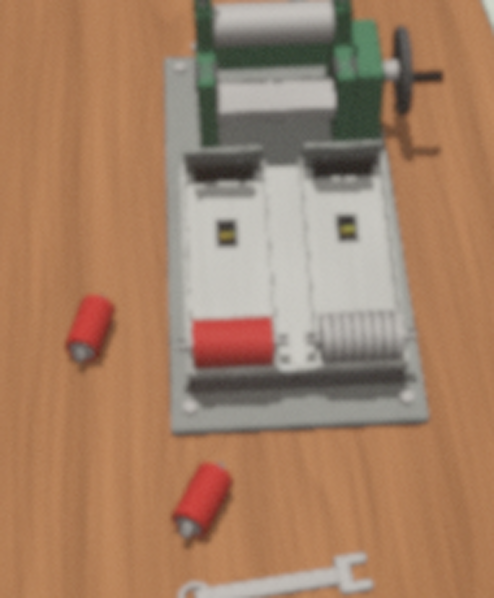

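The ramp climbs towards world +y (left in the top view). There are three red candidates in the top view:
- **(383,241):** lies in the gutter nearer the robot.
- **(350,300) and (434,262):** loose on the block and visibly shorter, so they are the look-alikes.

The enlarged crop confirms the first one as the 80 mm roller, against the lip of gutter A. The steel roller is in B. Next I'll fit the ramp frame.

```bash
python3 - <<'E'
from h import *
np.set_printoptions(precision=4,suppress=True)
for c in("top","side"):
    d=get_image(c); P=pts(d); I=d["img"].astype(int)
    x,y,z=P[...,0],P[...,1],P[...,2]
    m=(d["z_map"]>0)&(x>.45)&(x<.65)&(y>-.12)&(y<0.02)&(z>.03)&(z<.13)&(I.min(-1)>120)
    A=np.c_[x[m],y[m],np.ones(m.sum())]; zz=z[m]
    for k in range(6):
        s=np.linalg.lstsq(A,zz,rcond=None)[0]; r=zz-A@s; g=abs(r)<.004; A,zz=A[g],zz[g]
    gx,gy=s[:2]; print(c,s,len(zz),"slope",np.degrees(np.arctan(np.hypot(gx,gy))),"uphill dir deg",np.degrees(np.arctan2(gy,gx)))
    n=np.array([-gx,-gy,1])/np.linalg.norm([gx,gy,1])
    red=(I[...,0]>110)&(I[...,1]<80)&(abs(x-.485)<.07)&(abs(y+.17)<.05)&(z>.045)
    Q=P[red]; C=np.linalg.svd(Q-Q.mean(0),full_matrices=False)[2]; a=C[0]*np.sign(C[0][0])
    print(len(Q),"axis",a,"deg",np.degrees(np.arctan2(a[1],a[0])))
    u=np.cross(a,n);u*=np.sign(u[1])  # uphill
    # cylinder fit: points at 25mm from axis
    from scipy.optimize import least_squares
    a2=a-n*(a@n);a2/=np.linalg.norm(a2);u=np.cross(n,a2); u*=np.sign(u[1])
    f=lambda p:np.hypot((Q-Q.mean(0))@u-p[0],(Q-Q.mean(0))@n-p[1])-.025
    p=least_squares(f,[0,-.02],loss="soft_l1",f_scale=.002).x
    t=(Q-Q.mean(0))@a2
    ctr=Q.mean(0)+p[0]*u+p[1]*n+a2*(np.percentile(t,1)+np.percentile(t,99))/2
    print("len",np.ptp(np.percentile(t,[1,99])),"centre",ctr,"u",u,"h above floor",(ctr[2]-np.r_[ctr[:2],1]@s)*n[2], np.degrees(np.arctan2(u[1],u[0])))
    m=(d["z_map"]>0)&(y>.05)&(y<.25)&(z>.1)&(abs(x-.53)<.15); print("machine min y",np.percentile(y[m],[1,5]) if m.any() else None)
E
```

```text
top [0.0069 0.17   0.0724] 2625 slope 9.655247942281543 uphill dir deg 87.679614888907
556 axis [ 0.9966 -0.0816 -0.0121] deg -4.678904466397758
len 0.0783013605582468 centre [ 0.4874 -0.1657  0.0725] u [0.0824 0.9824 0.1676] h above floor 0.02454125534463978 85.20350215852112
machine min y [0.0509 0.0565]
side [0.0032 0.1708 0.0772] 2383 slope 9.695803727596164 uphill dir deg 88.93651967485975
405 axis [ 0.9989 -0.0461 -0.0027] deg -2.641144444163265
len 0.07402603275774369 centre [ 0.4854 -0.1642  0.0758] u [0.0459 0.9847 0.1684] h above floor 0.024720983333856267 87.33262041819593
machine min y [0.0507 0.0539]
```

Emit:
servo_tool(
  increments=[
    [[0.038,0.037,0],[0,0,8.5],0],
    [[0.076,0.074,0],[0,0,17],0],
    [[0.115,0.111,0],[0,0,25.5],0],
    [[0.153,0.148,0],[0,0,34],0],
    [[0.191,0.185,0],[0,0,42.5],0],
    [[0.23,0.222,0],[0,0,51],0],
    [[0.268,0.26,0],[0,0,59.5],0],
    [[0.3065,0.297,0],[0,0,67.7],0],
  ],
)

```text
time: 2.0
position: [0.4842, -0.2227, 0.2506]
orientation: [0.0, 0.727, 0.686, 0.0]
wrist_force: [1.4, -0.6, 0.9]
finger_gap: 0.0426
finger_force: 0.0
```

Emit:
servo_tool(
  increments=[
    [[0,0,-0.04],[0,0,0],0],
    [[0,0,-0.08],[0,0,0],0],
    [[0,0,-0.12],[0,0,0],0],
    [[0,0,-0.12],[0,0,0],0],
  ],
)

```text
time: 2.5
position: [0.4803, -0.223, 0.1273]
orientation: [-0.004, 0.729, 0.685, -0.002]
wrist_force: [0.0, 0.0, 0.2]
finger_gap: 0.0427
finger_force: 0.0
```

```bash
python3 - <<'E'
from h import *
np.set_printoptions(precision=4,suppress=True)
o=robot.get_obs(); print(o["time"],o["position"],o["orientation"],o["finger_gap"],robot.nose_length,o["wrist_force"])
d=get_image("side"); P=pts(d)
b=d["img"][180:330,240:440]; cv2.imwrite("pics/s1.png",cv2.resize(b,None,fx=4,fy=4,interpolation=2)[...,::-1])
p=o["position"]; m=(d["z_map"]>0)&(abs(P[...,0]-p[0])<.06)&(abs(P[...,1]-p[1])<.03)&(P[...,2]>.09)
Q=P[m]; v,u=np.where(m)
for r in np.unique(v)[-14:]:
    k=v==r; print(r,u[k].min(),u[k].max(),Q[k].min(0),Q[k].max(0))
E
```

```text
2.5 [ 0.4803 -0.223   0.1273] [-0.0037  0.7288  0.6847 -0.0015] 0.0426714136225173 0.019 [0.0163 0.0225 0.1991]
280 295 341 [ 0.4241 -0.2414  0.1593] [ 0.5334 -0.2238  0.1799]
281 296 340 [ 0.4263 -0.2392  0.1565] [ 0.5311 -0.2262  0.1703]
282 296 340 [ 0.4261 -0.2381  0.1508] [ 0.531  -0.2228  0.1672]
283 297 333 [ 0.4283 -0.2369  0.1481] [ 0.515  -0.2269  0.1641]
284 304 332 [ 0.4448 -0.2367  0.1492] [ 0.5122 -0.2273  0.1572]
285 304 335 [ 0.4447 -0.2344  0.0918] [ 0.5234 -0.1935  0.1519]
286 305 332 [ 0.447  -0.236   0.1378] [ 0.5122 -0.2241  0.151 ]
287 305 332 [ 0.4468 -0.2341  0.1328] [ 0.5124 -0.2249  0.1434]
288 305 332 [ 0.4467 -0.2392  0.125 ] [ 0.5125 -0.2241  0.1427]
289 305 332 [ 0.4465 -0.2374  0.1231] [ 0.5124 -0.2265  0.1362]
290 305 332 [ 0.4463 -0.2376  0.1205] [ 0.5121 -0.2237  0.1328]
291 305 329 [ 0.4461 -0.2337  0.1202] [ 0.5048 -0.2271  0.1286]
292 308 329 [ 0.4533 -0.2349  0.1171] [ 0.5045 -0.2303  0.1236]
293 308 329 [ 0.4532 -0.2351  0.1121] [ 0.5048 -0.2285  0.1233]
```

View pics/s1.png

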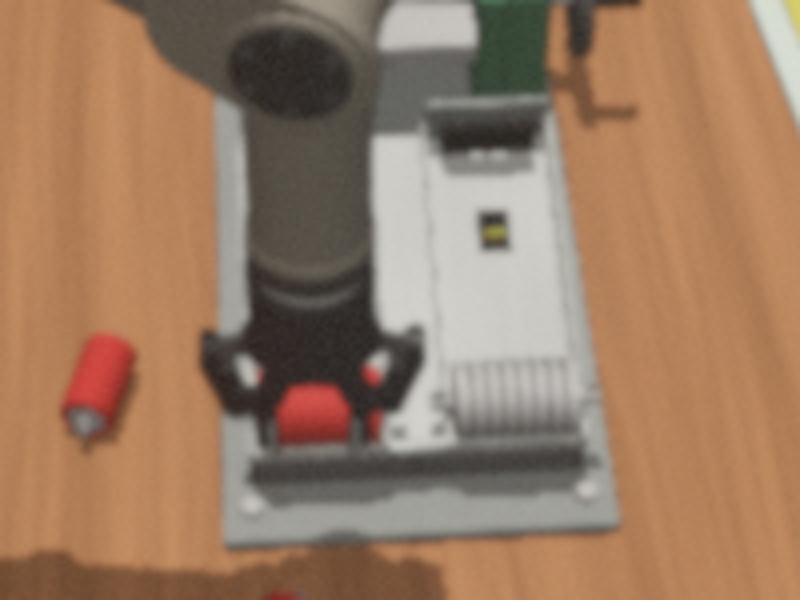

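The fingers are about 43 mm apart and just downhill of the red roller in gutter A (crop 268–355, 432), with the tips roughly 16 mm below the TCP. Next I'll lower them and move slowly into contact.

Emit:
servo_tool(
  increments=[
    [[0.001,0,-0.025],[0,0,0],0],
    [[0.002,0,-0.045],[0,0,0],0],
    [[0.002,0,-0.045],[0,0,0],0],
    [[0.002,0.004,-0.045],[0,0,0],0],
    [[0.002,0.008,-0.045],[0,0,0],0],
  ],
)

```text
time: 3.18
position: [0.4863, -0.2159, 0.087]
orientation: [0.001, 0.729, 0.685, 0.001]
wrist_force: [0.0, -0.4, 0.4]
finger_gap: 0.0425
finger_force: 0.0
```

```bash
python3 - <<'E'
from h import *
np.set_printoptions(precision=4,suppress=True)
o=robot.get_obs(); print(o["time"],o["position"],o["orientation"],o["wrist_force"])
d=get_image("side"); P=pts(d)
b=d["img"][220:320,270:400]; cv2.imwrite("pics/s2.png",cv2.resize(b,None,fx=6,fy=6,interpolation=2)[...,::-1])
E
```

```text
3.175 [ 0.4863 -0.2159  0.087 ] [0.0015 0.7288 0.6847 0.0007] [ 0.0021 -0.3947  0.4276]
```

View pics/s2.png

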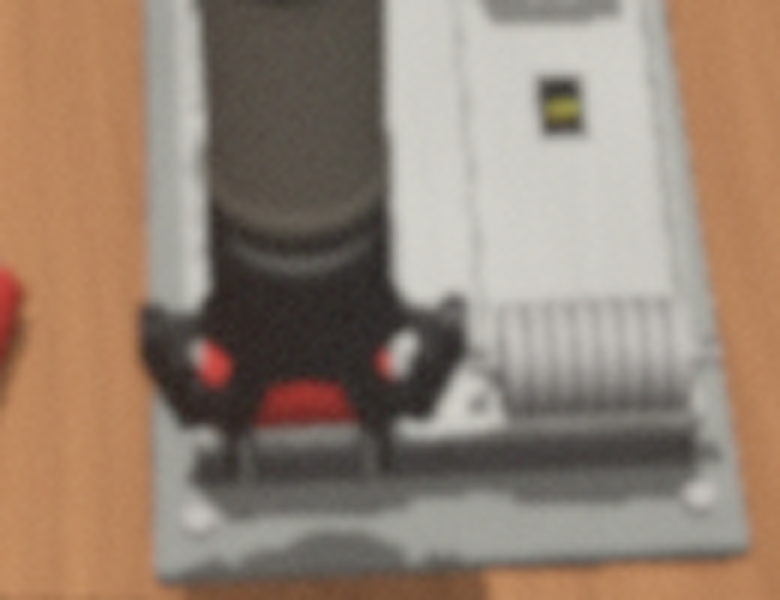

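The fingers are centred behind the red roller, just over the lip (crop 240–385, 450), and clear of everything. I'll drop 3 mm and start the push.

Emit:
servo_tool(
  increments=[
    [[0,0.003,-0.003],[0,0,0],0],
    [[0,0.006,-0.003],[0,0,0],0],
    [[0,0.009,-0.003],[0,0,0],0],
    [[0,0.012,-0.003],[0,0,0],0],
    [[0.001,0.015,-0.0025],[0,0,0],0],
    [[0.001,0.018,-0.002],[0,0,0],0],
    [[0.001,0.021,-0.0015],[0,0,0],0],
    [[0.001,0.024,-0.001],[0,0,0],0],
  ],
)

```text
time: 4.22
position: [0.4862, -0.192, 0.0845]
orientation: [0.0, 0.729, 0.685, -0.0]
wrist_force: [-0.1, -0.9, 1.2]
finger_gap: 0.0427
finger_force: 0.9
```

```bash
cat >> h.py <<'E'
def look(n=None):
    np.set_printoptions(precision=4,suppress=True)
    from scipy.optimize import least_squares
    o=robot.get_obs(); print(o["time"],o["position"],o["wrist_force"])
    nn=np.array([-.01,-.168,.9857]);nn/=np.linalg.norm(nn)
    for c in("top","side"):
        d=get_image(c); P=pts(d); I=d["img"].astype(int)
        x,y,z=P[...,0],P[...,1],P[...,2]
        red=(I[...,0]>90)&(I[...,1]<70)&(abs(x-.49)<.07)&(y>-.21)&(y<.1)&(z>.045)&(z<.16)
        Q=P[red]
        if len(Q)<20: print(c,"few"); continue
        a=np.array([.998,-.061,0]);u=np.cross(nn,a)
        q0=np.median(Q,0)
        f=lambda p:np.hypot((Q-q0)@u-p[0],(Q-q0)@nn-p[1])-.025
        p=least_squares(f,[0,-.02],loss="soft_l1",f_scale=.002).x
        t=(Q-q0)@a
        print(c,len(Q),"centre",q0+p[0]*u+p[1]*nn+a*(t.min()+t.max())/2,"x-extent",t.min(),t.max())
        if n: cv2.imwrite(f"pics/{c}{n}.png",cv2.resize(d["img"][140:320,270:420],None,fx=3.3,fy=3.3,interpolation=2)[...,::-1])
E
python3 -c "
from h import *
look()"
```

```text
4.225 [ 0.4862 -0.192   0.0845] [-0.1307 -0.8675  1.1661]
top 474 centre [ 0.487  -0.1552  0.074 ] x-extent -0.03400266809682924 0.046141314327512825
side 184 centre [ 0.4745 -0.1516  0.0867] x-extent -0.05984835211603053 0.03846365206013971
```

Emit:
servo_tool(
  increments=[
    [[0.0,0.004,0.001],[0,0,0],0],
    [[0.0005,0.008,0.0015],[0,0,0],0],
    [[0.0005,0.012,0.002],[0,0,0],0],
    [[0.001,0.016,0.0025],[0,0,0],0],
    [[0.001,0.02,0.0035],[0,0,0],0],
    [[0.0015,0.024,0.004],[0,0,0],0],
    [[0.0015,0.028,0.005],[0,0,0],0],
    [[0.002,0.032,0.0055],[0,0,0],0],
  ],
)

```text
time: 5.32
position: [0.4881, -0.1596, 0.0899]
orientation: [-0.0, 0.729, 0.685, -0.0]
wrist_force: [-0.9, -1.4, 1.6]
finger_gap: 0.0426
finger_force: 1.0
```

Emit:
servo_tool(
  increments=[
    [[0.0,0.004,0.0005],[0,0,0],0],
    [[0.0005,0.008,0.0015],[0,0,0],0],
    [[0.0005,0.012,0.002],[0,0,0],0],
    [[0.001,0.016,0.0025],[0,0,0],0],
    [[0.001,0.02,0.0035],[0,0,0],0],
    [[0.0015,0.024,0.004],[0,0,0],0],
    [[0.0015,0.028,0.005],[0,0,0],0],
    [[0.002,0.032,0.0055],[0,0,0],0],
  ],
)

```text
time: 6.32
position: [0.4901, -0.1276, 0.0954]
orientation: [0.0, 0.729, 0.685, -0.0]
wrist_force: [-0.5, -1.8, 1.3]
finger_gap: 0.0427
finger_force: 1.0
```

```bash
python3 -c "
from h import *
look('m')"
```

```text
6.325 [ 0.4901 -0.1276  0.0954] [-0.5188 -1.8362  1.261 ]
top 387 centre [ 0.4916 -0.0913  0.0851] x-extent -0.032623124132735895 0.04762901144712059
side 198 centre [ 0.4781 -0.0881  0.0946] x-extent -0.057664574645867946 0.03602823276673625
```

View pics/topm.png

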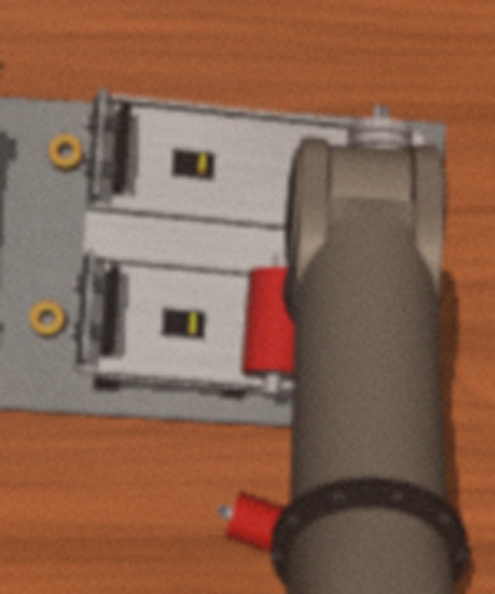

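The roller (245–295, 320) is rolling straight up gutter A with the fingers in contact, and the catch at (185,322) is still ahead. I'll keep pushing.

Emit:
servo_tool(
  increments=[
    [[0.0,0.004,0.0005],[0,0,0],0],
    [[0.0005,0.008,0.0015],[0,0,0],0],
    [[0.0005,0.012,0.002],[0,0,0],0],
    [[0.001,0.016,0.0025],[0,0,0],0],
    [[0.001,0.02,0.0035],[0,0,0],0],
    [[0.0015,0.024,0.004],[0,0,0],0],
    [[0.0015,0.028,0.005],[0,0,0],0],
    [[0.002,0.032,0.0055],[0,0,0],0],
  ],
)

```text
time: 7.42
position: [0.4921, -0.0959, 0.1009]
orientation: [0.0, 0.729, 0.685, -0.0]
wrist_force: [0.1, -3.8, 2.1]
finger_gap: 0.0426
finger_force: 1.8
```

Emit:
servo_tool(
  increments=[
    [[0.0,0.004,0.0005],[0,0,0],0],
    [[0.0005,0.008,0.0015],[0,0,0],0],
    [[0.0005,0.012,0.002],[0,0,0],0],
    [[0.001,0.016,0.0025],[0,0,0],0],
    [[0.001,0.02,0.0035],[0,0,0],0],
    [[0.0015,0.024,0.004],[0,0,0],0],
    [[0.0015,0.028,0.005],[0,0,0],0],
    [[0.002,0.032,0.0055],[0,0,0],0],
  ],
)

```text
time: 8.43
position: [0.494, -0.0634, 0.1063]
orientation: [-0.0, 0.729, 0.685, 0.0]
wrist_force: [-0.2, -4.3, 1.8]
finger_gap: 0.0427
finger_force: 2.0
```

Emit:
servo_tool(
  increments=[
    [[0.0,0.004,0.0005],[0,0,0],0],
    [[0.0005,0.008,0.0015],[0,0,0],0],
    [[0.0005,0.012,0.002],[0,0,0],0],
    [[0.001,0.016,0.0025],[0,0,0],0],
    [[0.001,0.019,0.0035],[0,0,0],0],
    [[0.0015,0.022,0.004],[0,0,0],0],
    [[0.0015,0.025,0.0045],[0,0,0],0],
    [[0.0015,0.028,0.005],[0,0,0],0],
  ],
)

```text
time: 9.43
position: [0.4957, -0.0361, 0.1114]
orientation: [0.0, 0.729, 0.685, -0.0]
wrist_force: [0.1, -3.2, 2.6]
finger_gap: 0.0425
finger_force: 1.8
```

```bash
python3 -c "
from h import *
look('n')"
```

```text
9.425 [ 0.4957 -0.0361  0.1114] [ 0.078  -3.1778  2.621 ]
top 265 centre [ 0.4945 -0.0001  0.1013] x-extent -0.029932530385186944 0.047240171988538845
side 204 centre [0.4915 0.0033 0.107 ] x-extent -0.041522588064332316 0.03772993583718302
```

View pics/topn.png

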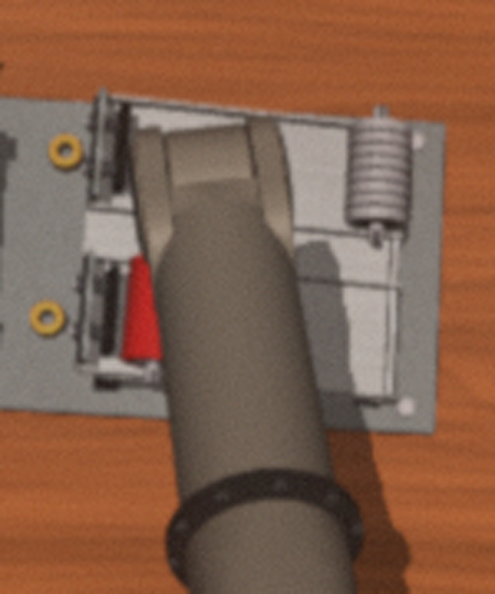

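The roller is almost at the stop (face at about 120,310). I'll finish in small steps and watch the force.

Emit:
servo_tool(
  increments=[
    [[0.0,0.0015,0.0],[0,0,0],0],
    [[0.0,0.003,0.0005],[0,0,0],0],
    [[0,0.0045,0.0005],[0,0,0],0],
    [[0.0005,0.006,0.001],[0,0,0],0],
    [[0.0005,0.006,0.001],[0,0,0],0],
  ],
)

```text
time: 10.15
position: [0.4958, -0.0298, 0.1122]
orientation: [-0.0, 0.729, 0.685, -0.0]
wrist_force: [-0.9, -4.2, 2.7]
finger_gap: 0.0427
finger_force: 1.8
```

Emit:
servo_tool(
  increments=[
    [[0.0,0.001,0.0],[0,0,0],0],
    [[0.0,0.002,0.0005],[0,0,0],0],
    [[0,0.003,0.0005],[0,0,0],0],
    [[0,0.003,0.0005],[0,0,0],0],
  ],
)

```text
time: 10.65
position: [0.4959, -0.0285, 0.1127]
orientation: [0.001, 0.729, 0.684, -0.001]
wrist_force: [-0.7, -6.1, 1.3]
finger_gap: 0.0426
finger_force: 3.1
```

The force is rising and the TCP is lagging, so the roller is against the rubber stop. I'll back away slowly so it settles onto the catch.

Emit:
servo_tool(
  increments=[
    [[0,-0.003,-0.0005],[0,0,0],0],
    [[0,-0.006,-0.001],[0,0,0],0],
    [[0,-0.009,-0.0015],[0,0,0],0],
    [[0,-0.012,-0.002],[0,0,0],0],
    [[-0.001,-0.015,-0.0025],[0,0,0],0],
    [[-0.001,-0.018,-0.003],[0,0,0],0],
    [[-0.001,-0.021,-0.0035],[0,0,0],0],
    [[-0.001,-0.024,-0.004],[0,0,0],0],
  ],
)

```text
time: 11.65
position: [0.4952, -0.0509, 0.1088]
orientation: [-0.0, 0.729, 0.685, 0.0]
wrist_force: [0.0, -0.6, 0.2]
finger_gap: 0.0429
finger_force: 0.0
```

Emit:
servo_tool(
  increments=[
    [[0,-0.003,-0.0005],[0,0,0],0],
    [[0,-0.006,-0.001],[0,0,0],0],
    [[0,-0.009,-0.001],[0,0,0],0],
    [[0,-0.012,-0.001],[0,0,0],0],
    [[0,-0.015,-0.001],[0,0,0],0],
    [[0,-0.018,-0.001],[0,0,0],0],
  ],
)

```text
time: 12.4
position: [0.4951, -0.0691, 0.1078]
orientation: [0.0, 0.729, 0.685, 0.0]
wrist_force: [-0.2, 0.0, 0.3]
finger_gap: 0.0426
finger_force: 0.0
```

```bash
python3 -c "
from h import *
look()"
```

```text
12.4 [ 0.4951 -0.0691  0.1078] [-0.2182  0.0265  0.2773]
top 559 centre [ 0.4946 -0.0115  0.0988] x-extent -0.03771714422520934 0.04274713714757004
side 94 centre [ 0.4914 -0.0103  0.1039] x-extent -0.038263467323102145 0.037347117166815054
```

The roller has stayed at about x = 181 with the fingers 20 mm clear, so the catch holds. I'll lift away and check.

Emit:
servo_tool(
  increments=[
    [[0,-0.01,0.02],[0,0,0],0],
    [[0,-0.02,0.06],[0,0,0],0],
    [[0,-0.05,0.1],[0,0,0],0],
    [[0,-0.1,0.13],[0,0,0],0],
    [[0,-0.15,0.14],[0,0,0],0],
    [[0,-0.2,0.14],[0,0,0],0],
    [[0,-0.25,0.14],[0,0,0],0],
    [[0,-0.25,0.14],[0,0,0],0],
  ],
)

```text
time: 13.5
position: [0.4928, -0.3252, 0.2468]
orientation: [0.0, 0.732, 0.681, -0.002]
wrist_force: [0.2, 0.8, -0.3]
finger_gap: 0.0426
finger_force: 0.0
```

```bash
python3 -c "
from h import *
look('z')"
```

```text
13.5 [ 0.4928 -0.3252  0.2468] [ 0.2389  0.8131 -0.2775]
top 596 centre [ 0.4942 -0.0112  0.099 ] x-extent -0.03961983496156472 0.04070255208042984
side 29 centre [ 0.4626 -0.0073  0.104 ] x-extent -0.005587096975759554 0.0065643760252396995
```

View pics/topz.png

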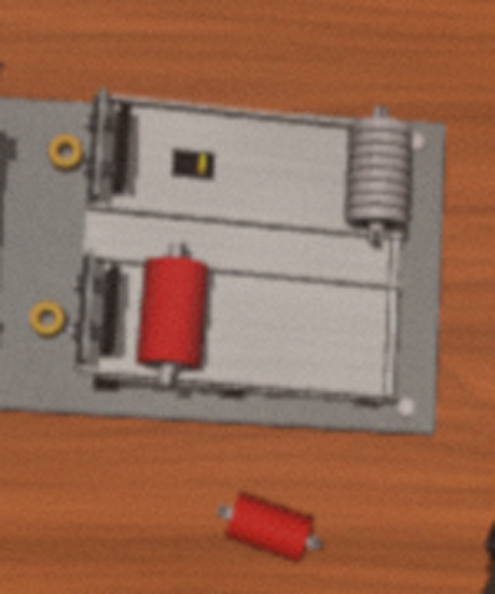

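The red roller (173,312) rests against the catch just below the stop. The steel roller, both bushes and the loose roller haven't moved.

```bash
python3 -c "
from workcell import sign_off
print(sign_off())"
```

```text
the job is handed in; nothing more can be done
None
```

The red roller was pushed up gutter A to the rubber stop and now rests against the sprung catch at about ramp x = 181 mm; the robot is clear and the job was handed in at about 13.6 s.

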